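# Load a test ball into the slotted conditioning bath

### The job

Take the boat with the orange grip, which carries a brass test ball, and lower it upright through the slot in the bath's cover; then tip it inside so that the ball rolls out onto the bath's floor, with neither the boat nor the gripper touching the bath. Draw the emptied boat out again and stand it upright on the bench, let go; leave the spare boat with the black grip alone.

Things in the scene. Friction and masses are not known exactly. Their poses are not given: they have to be found in the camera images.
- boat: Loose steel boat with ORANGE grip, 0.25 kg, 180 mm tall. Origin: centre of its flat underside; z up, x along it, nose at -x, roughly (20 degrees) towards the robot. Trough 90 (x) x 36 (y) x 26 mm, rear end (+x) closed, nose open. Its floor rises 10 degrees from rear to nose and keeps the ball at the rear; tipped nose-down 30 to 40 degrees the ball rolls out over the nose by itself.
- boat_grip (a point): Centre of the boat's orange grip block, 157 mm above its underside at x = y = 0, same axes; 22 x 22 mm, 45 mm high (135 to 180 mm above the underside). Hold it here from above. It sits on a crossbar 36 mm wide (y), carried by two side straps 12 mm wide (x) rising from the trough's side walls at mid-length.
- ball_center (a point): Centre of the brass test ball, 20 mm in diameter, 33 g, lying in the rear of the orange-gripped boat.
- bath: Fixed stainless bath: hollow box 270 (x) x 210 (y) x 130 mm high, walls 8 mm, flat 6 mm cover plate on top. Origin: centre of its underside, on the bench; z up; its x points away from the robot within 20 degrees. Inside empty, 254 x 194 mm, floor 8 mm above the bench.
- bath_slot (a point): Centre of the only slot in the bath's cover, 127 mm above the bath's origin, mid-thickness, same axes; slot 130 mm along x, 62 mm along y. The boat fits lengthwise. Holding the boat's point 90 mm above its underside here and turning the boat nose-down up to 40 degrees about y, its handle leaning to -x, clears cover, walls and floor by 10 mm or more.
- spare: Bystander: a second, empty boat of the same shape with a BLACK grip, standing upright on the bench 130 mm or more from the first (middle to middle). Origin: centre of its underside. Not to be disturbed.
Not all that is in view belongs to the job. Leave any green look-alike of the boat alone.

How it is judged:
By the outcome, as a careful person would: the job done as asked, in the order asked, and still so for the second after the job is handed in, with the robot touching nothing.
It also fails if it takes over 64 s, if anything falls off the work surface, if the arm or the gripper's body presses on something with over 40 N, if the wrist force passes 120 N, or if a joint passes its speed limit or range.

### The arm

A 7-joint arm with a two-finger parallel gripper is mounted at the origin on the work surface. World frame = base frame: x ahead of the robot, y to its left, z up, the work surface at z = 0. Lengths are in m, angles in rad, forces in N, time in s.
With the tool pointing down it reaches from about 0.4 to 0.85 m from the base axis. Payload 4.5 kg.
Tool frame: the origin (TCP) lies where the fingers leave the gripper's body, on its centre line; the fingertips stand 64 mm ahead of it and the grasp point (between the pads) lies 45 mm ahead of it; z points along the fingers, y is the direction in which the jaws open and shut (so a half turn about z gives the same grasp; the last joint's range is limited). The gripper opens to 88 mm and grips with 3 to 60 N. Pads are 18 mm wide; open, the fingers measure 123 mm over their backs; the gripper's body (75 mm by 187 mm) begins 45 mm behind the grasp point.
Start: joints at [1.182, 0.689, -0.195, 1.565, 0.157, 0.902, -0.215], TCP at [0.256, -0.57, 0.303] pointing down, gripper open.
Joint ranges: [-3.01, 3.01], [-0.46, 2.08], [-1.47, 1.51], [0.13, 2.56], [-1, 4.14], [0.04, 2.09], [-2.66, 2.66]. Speed limits (rad/s): [2.57, 2.57, 3.14, 3.14, 3.14, 3.14, 3.14].

### API

Orientations are given as a unit quaternion [x, y, z, w].
In Python, from plant import monitor, snapshot, workorder, finder gives the robot as it stands.
- The arm moves only by the tool carry_out, never from a script. Its argument "motion" is one flat list of numbers, 6 for each row, row after row: the shift along the tool's x, y, z in cm, then the turn, a rotation vector about the tool's x, y, z in rad. In form: [x, y, z, rx, ry, rz, x, y, z, rx, ry, rz, ...]. A call has 1 to 8 rows; each row shifts and turns the commanded pose from where the row before left it, along the tool's axes as they then stand; what a row does not reach is not made up. A row lasts 1/8 s, in which the tool goes at most 62.5 mm and 10.7 degrees, less where a joint would pass 70% of its speed; a pose out of reach is approached as far as the arm can. A call with a gripper value outside its range is refused whole. "hand" is the finger opening in cm, from 0 to 8.81, set as the call begins (left out, the last holds). The fingers move at their own pace and stop on an object; "grip_force" is the grip in N (left out, the last holds). Time passes only in rows, so rows that do not move let the fingers close. It gives the time, the measured TCP pose, the force and the opening at its end, in the units of the state.
- monitor.get_state(): the state, without advancing time (a new reading comes with each control period).
- snapshot(name): name is "scene" or "top"; returns a dict with "frame" (420x560x3 uint8, red, green, blue), "range_z" (420x560 float32, m along the optical axis (not along the pixel's ray), 0 where there is no reading), "fx", "fy", "cx", "cy" (pixels), "rvec" (rotation vector, rad) and "tvec" (3), from world to camera coordinates, as OpenCV has them. Camera axes: x right, y down, z forward; pixel columns grow to the right and rows downward; lengths in m; the calibration is good to about 2 mm. A picture is of the moment at which its call begins.
- workorder.finish_job(): hands the job in, once; it reports no verdict.
Trained networks look in a picture, given as the dict that the camera call returned (one of the last four; its "shot" number tells which), for a name from the list of things; names that differ only in an ending like _2 or _b are one class to them, and where a whole thing is asked for, a point or a joint stands for the part that bears it (a point fixed in the world has none). Each returns a list of dicts, best first, with "p" (0 to 1); they miss things now and then, are a little off and sometimes report something else, mostly with a low value. They report only what shows in the picture. A call takes as long as a camera call. They do not tell look-alikes from the thing itself.
- finder.masks_of(picture, thing): "pixels" (420x560 bool, what is visible of it) and "extent" ([left, top, right, bottom] in pixels, round what is visible of it).
The state is a dict: "clock": time; "q": joint angles; "qd": joint speeds; "joint_torque": joint torques, N m; "tool_pos": TCP position; "eef_rot": TCP orientation; "contact_force": force on the tool from outside, world axes, zero at the start; "moment": the same for the moment, N m; "opening": opening from 0.0 (shut) to 1.0 (fully open).
Only numpy, scipy, OpenCV 4.12 (cv2) and the standard library are available. Lean on these libraries where they do the work, as an engineer would, in place of code of your own. Each camera call takes 0.05 s, during which the arm holds its last target. There are 200 camera calls.

## Working session

There is one attempt and no reset: what is moved stays moved. The work goes in short steps, Python scripts to look and compute and a tool call to move; the robot and the scene stay as the last step left them, time stands still between calls to the robot, and variables do not carry over. Pictures are saved under pics/ and viewed, about 8 in all and at most 12, crops included, and the job is handed in when it is done.

Besides the shell and the picture viewer there is one more tool, called after "Emit:" by a JSON object that holds its "method" and its "body", one argument or row to a line. carry_out: Moves the arm, as the interface text tells. Its arguments: {"type":"object","properties":{"motion":{"type":"array"},"hand":{"type":"number"},"grip_force":{"type":"number"}},"required":["motion"]}

```bash
mkdir -p pics; ls; cat > h.py <<'E'
import numpy as np, cv2
from scipy.spatial.transform import Rotation as R
from plant import monitor, snapshot, workorder, finder
def world(p):
    z=p["range_z"].astype(float); v,u=np.mgrid[:z.shape[0],:z.shape[1]]
    c=np.stack([(u-p["cx"])/p["fx"]*z,(v-p["cy"])/p["fy"]*z,z],-1)
    M=cv2.Rodrigues(np.array(p["rvec"],float))[0]
    w=(c-np.array(p["tvec"]).ravel())@M
    w[z<=0]=np.nan
    return w
def save(p,n,crop=None,s=1):
    f=p["frame"]
    if crop: l,t,r,b=crop; f=f[t:b,l:r]
    cv2.imwrite("pics/"+n,cv2.resize(f[...,::-1],None,fx=s,fy=s,interpolation=cv2.INTER_CUBIC))
E
python3 - <<'E'
from h import *
s=monitor.get_state();print(s)
A=snapshot("scene");B=snapshot("top")
cv2.imwrite("pics/a.png",A["frame"][...,::-1]);cv2.imwrite("pics/b.png",B["frame"][...,::-1])
for n,p in (("scene",A),("top",B)):
    w=world(p)
    for t in ("boat","boat_grip","ball_center","bath","bath_slot","spare"):
        try:
            for d in finder.masks_of(p,t): 
                m=d["pixels"];print(n,t,round(d["p"],2),d["extent"],m.sum(),np.nanmedian(w[m],0).round(3),np.nanmax(w[m][:,2]).round(3))
        except Exception as e: print(n,t,e)
E
```

```text
pics
{'clock': 0.0, 'q': array([ 1.18180481,  0.68998492, -0.1945066 ,  1.56633624,  0.15729187,
        0.90249913, -0.21507429]), 'qd': array([-1.05694683e-03,  1.36416104e-05, -8.80635219e-04,  5.28767425e-04,
        2.03790745e-04, -1.73116063e-04,  3.37072880e-04]), 'joint_torque': array([-4.14856268e-04, -5.27564514e+01, -1.26709800e+00, -1.53433031e+01,
       -5.26163320e-02,  6.54095915e-03,  1.70376165e-04]), 'tool_pos': array([ 0.25619195, -0.56951623,  0.30191123]), 'eef_rot': array([ 9.77728264e-01,  2.09872814e-01, -2.56573412e-04, -8.82115893e-04]), 'contact_force': array([-0.73346772,  1.00451759,  1.46732163]), 'moment': array([-0.01136178,  0.03952535, -0.01737549]), 'opening': 1.005208285667699}
scene boat 0.86 [184.6, 315.2, 219.5, 371.1] 1177 [ 0.712 -0.35   0.018] 0.183
scene boat 0.72 [196.2, 246.9, 235.3, 310.4] 1177 [ 0.622 -0.258  0.023] 0.183
scene boat_grip 0.92 [184.6, 311.2, 216.3, 375.8] 1203 [ 0.712 -0.35   0.018] 0.183
scene boat_grip 0.59 [197.5, 249.4, 234.2, 310.3] 1233 [ 0.621 -0.257  0.024] 0.183
scene ball_center 0.54 [220.3, 295.6, 226.4, 303.6] 48 [ 0.651 -0.26   0.024] 0.029
scene bath 0.68 [287.5, 92.8, 439.5, 248.4] 14199 [0.625 0.123 0.128] 0.136
scene bath_slot 0.71 [287.3, 96.7, 442.6, 250.2] 14202 [0.624 0.123 0.128] 0.136
scene spare 0.6 [168.6, 162.2, 207.3, 228.5] 1191 [ 0.431 -0.193  0.023] 0.183
top boat 0.93 [378.4, 114.7, 419.9, 166.4] 1043 [ 0.703 -0.345  0.023] 0.184
top boat 0.67 [342.3, 161.3, 374.5, 210.2] 1032 [ 0.614 -0.254  0.024] 0.185
top boat_grip 0.63 [378.1, 118.7, 419.6, 170.2] 1084 [ 0.701 -0.345  0.022] 0.184
top boat_grip 0.57 [345.2, 161.2, 375.7, 205.2] 1002 [ 0.613 -0.255  0.025] 0.185
top bath 0.64 [83.5, 104.4, 223.4, 256.4] 16419 [0.606 0.158 0.13 ] 0.138
top bath_slot 0.91 [82.9, 104.1, 221.4, 261.1] 16382 [0.605 0.158 0.13 ] 0.138
top spare 0.96 [314.0, 252.3, 345.6, 296.7] 845 [ 0.426 -0.189  0.02 ] 0.186
```

```bash
python3 - <<'E'
from h import *
a=cv2.imread("pics/a.png")[150:390,140:260];b=cv2.imread("pics/b.png")[100:310,290:430]
a=cv2.resize(a,(300,600));b=cv2.resize(b,(400,600),interpolation=cv2.INTER_CUBIC)
cv2.imwrite("pics/c.png",np.hstack([a,b]))
E
```

```text
(no output)
```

View pics/a.png

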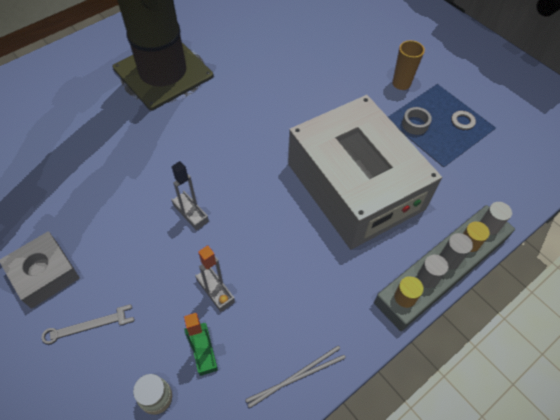

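View pics/b.png

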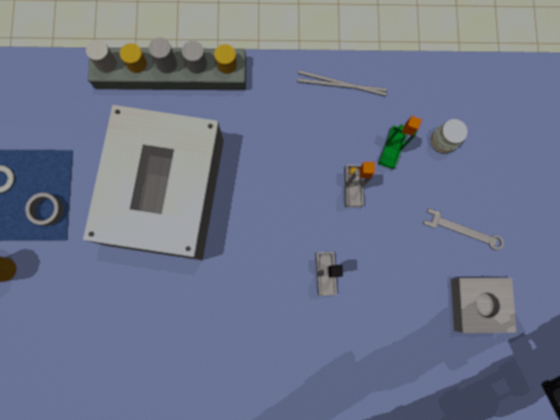

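View pics/c.png

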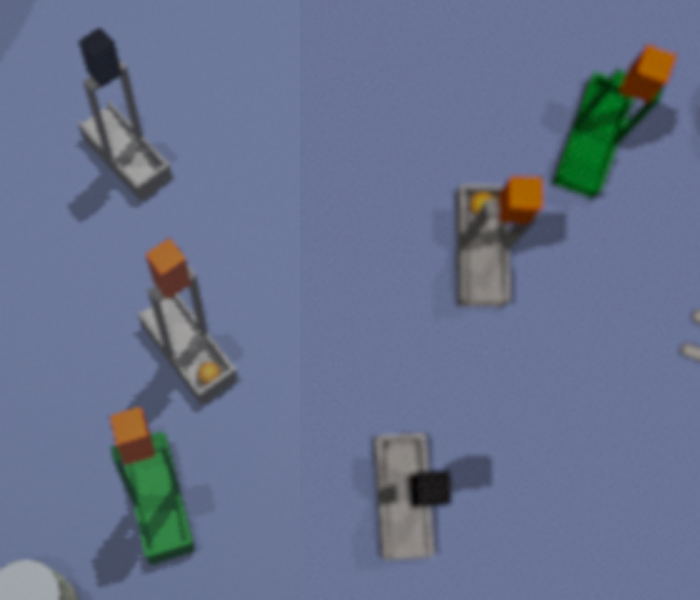

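Candidates with an orange grip: the steel boat with a ball (scene 215,285; top 354,186) and a green one (scene 200,345; top 393,148). The steel one fits, since it has the ball and isn't green. The spare has a black grip (scene 188,205). The crop confirms this. Next I'll measure the boat and the slot.

```bash
python3 - <<'E'
from h import *
for n in ("scene","top"):
    p=snapshot(n);w=world(p);x,y,z=w[...,0],w[...,1],w[...,2]
    hsv=cv2.cvtColor(p["frame"],cv2.COLOR_RGB2HSV)
    near=(np.hypot(x-.62,y+.257)<.085)
    grip=(z>.13)&(z<.2)
    for nm,c in (("g",(.62,-.257)),("green",(.707,-.347)),("spare",(.43,-.19))):
        m=(np.hypot(x-c[0],y-c[1])<.08)&(z>.172)&(z<.2)
        rr=cv2.minAreaRect((w[m][:,:2]*1000).astype(np.float32));print(n,nm,m.sum(),w[m].mean(0).round(4),np.round(rr[0]),np.round(rr[1]),round(rr[2],1))
    m=near&(z>.005)&(z<.05)&(hsv[...,1]<400)
    g=(np.hypot(x-.707,y+.347)<.075)
    m&=~g
    rr=cv2.minAreaRect((w[m][:,:2]*1000).astype(np.float32));print(n,"trough",m.sum(),np.round(rr[0]),np.round(rr[1]),round(rr[2],1))
    # bath cover
    m=(np.abs(z-.130)<.006)&(np.hypot(x-.61,y-.14)<.2)
    rr=cv2.minAreaRect((w[m][:,:2]*1000).astype(np.float32));print(n,"cover",m.sum(),np.round(rr[0]),np.round(rr[1]),round(rr[2],1),np.median(z[m]).round(4))
    mm=m.astype(np.uint8);cs,h=cv2.findContours(mm,cv2.RETR_CCOMP,cv2.CHAIN_APPROX_NONE)
    holes=[c for c,hh in zip(cs,h[0]) if hh[3]>=0 and cv2.contourArea(c)>300]
    for c in holes:
        q=np.array([w[v,u,:2] for u,v in c[:,0]])*1000
        rr=cv2.minAreaRect(q.astype(np.float32));print("  slot",np.round(rr[0]),np.round(rr[1]),round(rr[2],1))
    for d in finder.masks_of(p,"ball_center")[:1]: print("ball",d["p"],np.nanmedian(w[d["pixels"]],0))
E
```

```text
scene g 160 [ 0.6192 -0.2583  0.1793] [ 618. -258.] [22. 23.] 88.5
scene green 189 [ 0.707  -0.3481  0.1794] [ 706. -348.] [22. 22.] 68.3
scene spare 123 [ 0.4297 -0.1938  0.179 ] [ 428. -193.] [24. 21.] 1.3
scene trough 774 [ 623. -261.] [134.  96.] 51.5
scene cover 8720 [606. 153.] [214. 273.] 81.2 0.1298
  slot [606. 152.] [ 66. 135.] 81.5
top g 161 [ 0.6176 -0.2567  0.1799] [ 618. -257.] [23. 22.] 0.1
top green 149 [ 0.7048 -0.3463  0.1803] [ 706. -347.] [22. 22.] 68.8
top spare 160 [ 0.4277 -0.1921  0.1803] [ 428. -193.] [22. 22.] 0.1
top trough 690 [ 609. -248.] [151. 138.] 51.1
top cover 13067 [608. 153.] [212. 272.] 81.1 0.1305
  slot [607. 153.] [ 65. 133.] 81.0
ball 0.28 [ 0.61313522 -0.25475736  0.02434952]
```

```bash
cat >> h.py <<'E'
def pose(yaw,tilt=0):
    # boat yaw (deg), nose-down tilt (deg); jaws along boat x
    y=np.radians(yaw); x=np.array([np.cos(y),np.sin(y),0]); l=np.array([-x[1],x[0],0])
    return R.from_rotvec(-np.radians(tilt)*l)*R.from_matrix(np.stack([l,x,[0,0,-1]],1))
def go(p1,R1,n,p0=None,R0=None,ramp=True,path=None):
    s=monitor.get_state()
    p0=s["tool_pos"] if p0 is None else np.array(p0); R0=R.from_quat(s["eef_rot"]) if R0 is None else R0
    rv=(R0.inv()*R1).as_rotvec(); t=np.linspace(0,1,n+1)
    if ramp: t=t*t*(3-2*t)
    P=[(p0+(np.array(p1)-p0)*a,R0*R.from_rotvec(rv*a)) for a in t] if path is None else [path(a) for a in t]
    for k in range(n):
        d=P[k][1].inv().apply(P[k+1][0]-P[k][0])*100; r=(P[k][1].inv()*P[k+1][1]).as_rotvec()
        if k%8==0: print("--")
        print(", ".join(f"{v:.2f}" for v in d)+", "+", ".join(f"{v:.3f}" for v in r)+",")
E
python3 - <<'E'
from h import *
go([.618,-.2575,.302],pose(0),16)
E
```

```text
--
0.51, -0.15, 0.00, 0.000, 0.000, -0.013,
1.46, -0.41, 0.00, 0.000, 0.000, -0.036,
2.29, -0.56, 0.00, 0.000, 0.000, -0.057,
3.01, -0.56, 0.00, 0.000, 0.000, -0.073,
3.59, -0.40, 0.01, 0.000, 0.000, -0.087,
4.04, -0.10, 0.01, 0.000, 0.000, -0.097,
4.30, 0.32, 0.01, 0.000, 0.000, -0.104,
4.39, 0.78, 0.01, 0.000, 0.000, -0.107,
--
4.28, 1.25, 0.01, 0.000, 0.000, -0.107,
3.99, 1.65, 0.01, 0.000, 0.000, -0.104,
3.55, 1.92, 0.01, 0.000, 0.000, -0.097,
3.00, 2.02, 0.01, 0.000, 0.000, -0.087,
2.38, 1.92, 0.00, 0.000, 0.000, -0.073,
1.72, 1.61, 0.00, 0.000, 0.000, -0.057,
1.05, 1.10, 0.00, 0.000, 0.000, -0.036,
0.36, 0.40, 0.00, 0.000, 0.000, -0.013,
```

Emit:
{"method": "carry_out", "body": {
  "motion": [0.5, -0.15, 0, 0, 0, -0.013, 1.5, -0.4, 0, 0, 0, -0.036, 2.3, -0.55, 0, 0, 0, -0.057, 3, -0.55, 0, 0, 0, -0.073, 3.6, -0.4, 0, 0, 0, -0.087, 4, -0.1, 0, 0, 0, -0.097, 4.3, 0.3, 0, 0, 0, -0.104, 4.4, 0.8, 0, 0, 0, -0.107],
  "hand": 5
}}

```text
clock: 1.9
tool_pos: [0.4397, -0.4113, 0.303]
eef_rot: [0.877, 0.481, 0.0, 0.0]
contact_force: [0.3, -0.1, 0.9]
opening: 0.565
```

Emit:
{"method": "carry_out", "body": {
  "motion": [4.3, 1.25, 0, 0, 0, -0.107, 4, 1.65, 0, 0, 0, -0.104, 3.55, 1.9, 0, 0, 0, -0.097, 3, 2, 0, 0, 0, -0.087, 2.4, 1.9, 0, 0, 0, -0.073, 1.7, 1.6, 0, 0, 0, -0.057, 1, 1.1, 0, 0, 0, -0.036, 0.35, 0.4, 0, 0, 0, -0.013]
}}

```text
clock: 2.9
tool_pos: [0.6183, -0.2573, 0.3026]
eef_rot: [0.707, 0.708, -0.0, -0.0]
contact_force: [-0.0, -0.9, 0.2]
opening: 0.564
```

```bash
python3 - <<'E'
from h import *
s=monitor.get_state();print(s["tool_pos"],s["q"].round(2))
go([.618,-.2575,.302],pose(0),1)
go([.618,-.2575,.205],pose(0),8)
p=snapshot("top");w=world(p);x,y,z=w[...,0],w[...,1],w[...,2]
m=(np.hypot(x-.618,y+.257)<.08)&(z>.005)&(z<.05)&(np.abs(y+.257)<.03)
rr=cv2.minAreaRect((w[m][:,:2]*1000).astype(np.float32));print(m.sum(),rr)
E
```

```text
[ 0.61831827 -0.25725028  0.3026482 ] [ 0.56  0.78 -0.47  1.41  0.38  1.04  0.02]
--
-0.02, -0.03, 0.06, -0.000, -0.000, 0.002,
--
-0.00, -0.00, 0.42, -0.000, -0.000, 0.000,
-0.00, -0.00, 1.11, -0.000, -0.000, 0.000,
-0.00, -0.00, 1.56, -0.000, -0.000, 0.000,
-0.00, -0.01, 1.79, -0.000, -0.000, 0.000,
-0.00, -0.01, 1.79, -0.000, -0.000, 0.000,
-0.00, -0.01, 1.56, -0.000, -0.000, 0.000,
-0.00, -0.00, 1.11, -0.000, -0.000, 0.000,
-0.00, -0.00, 0.42, -0.000, -0.000, 0.000,
664 ((613.2864379882812, -254.48143005371094), (53.18476104736328, 149.1601104736328), 88.71109771728516)
```

Emit:
{"method": "carry_out", "body": {
  "motion": [0, 0, 0.4, 0, 0, 0, 0, 0, 1.1, 0, 0, 0, 0, 0, 1.6, 0, 0, 0, 0, 0, 1.8, 0, 0, 0, 0, 0, 1.8, 0, 0, 0, 0, 0, 1.5, 0, 0, 0, 0, 0, 1.1, 0, 0, 0, 0, 0, 0.4, 0, 0, 0]
}}

```text
clock: 3.95
tool_pos: [0.6177, -0.2579, 0.2049]
eef_rot: [0.707, 0.707, -0.0, -0.0]
contact_force: [-0.3, 0.4, 0.0]
opening: 0.569
```

Emit:
{"method": "carry_out", "body": {
  "motion": [0, 0, 0, 0, 0, 0, 0, 0, 0, 0, 0, 0, 0, 0, 0, 0, 0, 0, 0, 0, 0, 0, 0, 0, 0, 0, 0, 0, 0, 0, 0, 0, 0, 0, 0, 0],
  "hand": 1.5,
  "grip_force": 45
}}

```text
clock: 4.7
tool_pos: [0.618, -0.2582, 0.2062]
eef_rot: [0.707, 0.707, -0.0, 0.0]
contact_force: [-2.0, -0.5, 3.9]
opening: 0.243
```

```bash
python3 - <<'E'
from h import *
s=monitor.get_state();print(s["tool_pos"],R.from_quat(s["eef_rot"]).as_matrix().round(3).tolist(),s["opening"]*88.1,s["contact_force"])
E
```

```text
[ 0.61796175 -0.25819017  0.20618474] [[0.0, 1.0, 0.001], [1.0, -0.0, -0.001], [-0.001, 0.001, -1.0]] 21.40026847126086 [-1.95897921 -0.51449259  3.9311619 ]
```

Emit:
{"method": "carry_out", "body": {
  "motion": [0, 0, -0.5, 0, 0, 0, 0, 0, -1.5, 0, 0, 0, 0, 0, -2.6, 0, 0, 0, 0, 0, -3.6, 0, 0, 0, 0, 0, -3.6, 0, 0, 0, 0, 0, -2.9, 0, 0, 0, 0, 0, -1.7, 0, 0, 0, 0, 0, -0.6, 0, 0, 0]
}}

```text
clock: 5.7
tool_pos: [0.618, -0.2578, 0.3767]
eef_rot: [0.707, 0.707, 0.0, 0.001]
contact_force: [-0.4, -0.8, -2.6]
opening: 0.244
```

```bash
python3 - <<'E'
from h import *
s=monitor.get_state();print(s["tool_pos"],s["opening"],s["contact_force"])
go([.6065,.1525,.375],pose(-8.9),24)
p=snapshot("scene");save(p,"d.png",(120,120,320,300),4)
E
```

```text
[ 0.61800356 -0.25783477  0.37669733] 0.2440475433860438 [-0.41202168 -0.82781752 -2.62872868]
--
0.21, -0.01, 0.00, 0.000, 0.000, 0.001,
0.60, -0.02, 0.00, 0.000, 0.000, 0.002,
0.96, -0.03, 0.00, 0.000, 0.000, 0.004,
1.28, -0.04, 0.00, 0.000, 0.000, 0.005,
1.56, -0.06, 0.01, 0.000, 0.000, 0.006,
1.81, -0.08, 0.01, 0.000, 0.000, 0.007,
2.02, -0.11, 0.01, 0.000, 0.000, 0.008,
2.20, -0.13, 0.01, 0.000, 0.000, 0.008,
--
2.34, -0.16, 0.01, 0.000, 0.000, 0.009,
2.45, -0.19, 0.01, 0.000, 0.000, 0.009,
2.51, -0.22, 0.01, 0.000, 0.000, 0.010,
2.55, -0.25, 0.01, 0.000, 0.000, 0.010,
2.55, -0.27, 0.01, 0.000, 0.000, 0.010,
2.51, -0.29, 0.01, 0.000, 0.000, 0.010,
2.43, -0.31, 0.01, 0.000, 0.000, 0.009,
2.32, -0.31, 0.01, 0.000, 0.000, 0.009,
--
2.18, -0.31, 0.01, 0.000, 0.000, 0.008,
2.00, -0.31, 0.01, 0.000, 0.000, 0.008,
1.79, -0.29, 0.01, 0.000, 0.000, 0.007,
1.54, -0.26, 0.01, 0.000, 0.000, 0.006,
1.26, -0.22, 0.01, 0.000, 0.000, 0.005,
0.94, -0.17, 0.00, 0.000, 0.000, 0.004,
0.59, -0.11, 0.00, 0.000, 0.000, 0.002,
0.20, -0.04, 0.00, 0.000, 0.000, 0.001,
```

View pics/d.png

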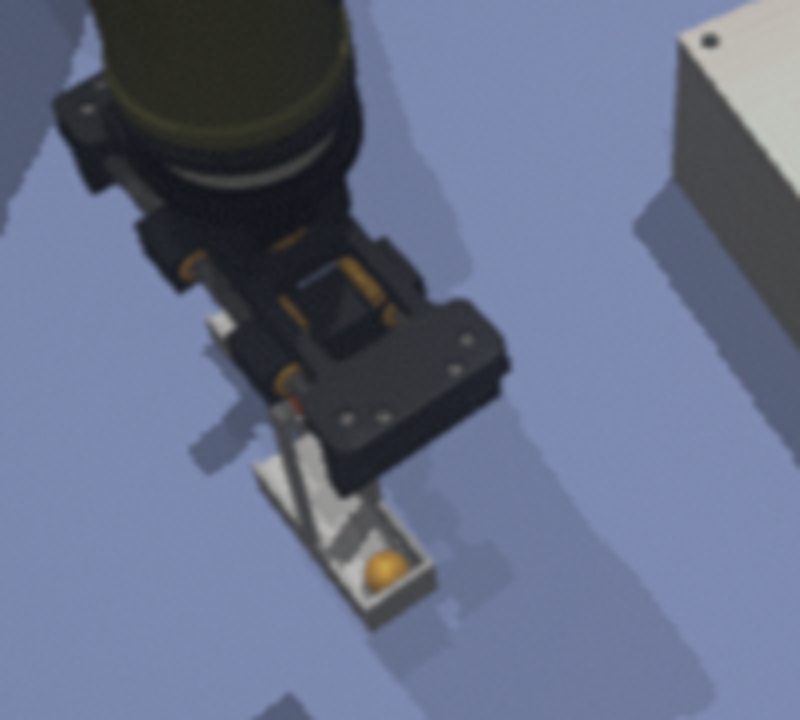

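The boat is lifted level, with the ball at the rear (crop 385,570). Next, carry it over the slot.

Emit:
{"method": "carry_out", "body": {
  "motion": [0.2, 0, 0, 0, 0, 0.001, 0.6, 0, 0, 0, 0, 0.002, 1, -0.05, 0, 0, 0, 0.004, 1.3, -0.05, 0, 0, 0, 0.005, 1.6, -0.05, 0, 0, 0, 0.006, 1.8, -0.1, 0, 0, 0, 0.007, 2, -0.1, 0, 0, 0, 0.008, 2.2, -0.1, 0, 0, 0, 0.008]
}}

```text
clock: 6.75
tool_pos: [0.6151, -0.1493, 0.3759]
eef_rot: [0.721, 0.692, 0.0, 0.0]
contact_force: [0.4, 0.4, -2.0]
opening: 0.247
```

Emit:
{"method": "carry_out", "body": {
  "motion": [2.35, -0.15, 0, 0, 0, 0.009, 2.45, -0.2, 0, 0, 0, 0.009, 2.5, -0.2, 0, 0, 0, 0.01, 2.55, -0.25, 0, 0, 0, 0.01, 2.55, -0.25, 0, 0, 0, 0.01, 2.5, -0.3, 0, 0, 0, 0.01, 2.4, -0.3, 0, 0, 0, 0.009, 2.3, -0.3, 0, 0, 0, 0.009]
}}

```text
clock: 7.75
tool_pos: [0.6098, 0.0482, 0.3759]
eef_rot: [0.747, 0.665, 0.0, -0.0]
contact_force: [0.5, -0.2, -2.8]
opening: 0.249
```

Emit:
{"method": "carry_out", "body": {
  "motion": [2.2, -0.3, 0, 0, 0, 0.008, 2, -0.3, 0, 0, 0, 0.008, 1.8, -0.3, 0, 0, 0, 0.007, 1.5, -0.25, 0, 0, 0, 0.006, 1.25, -0.2, 0, 0, 0, 0.005, 0.95, -0.2, 0, 0, 0, 0.004, 0.6, -0.1, 0, 0, 0, 0.002, 0.2, -0.05, 0, 0, 0, 0.001]
}}

```text
clock: 8.75
tool_pos: [0.6075, 0.1525, 0.3757]
eef_rot: [0.761, 0.649, -0.0, 0.0]
contact_force: [-0.4, 0.2, -2.7]
opening: 0.247
```

```bash
python3 - <<'E'
from h import *
s=monitor.get_state();print(s["tool_pos"],s["q"].round(2),s["opening"],s["contact_force"])
go([.6065,.1525,.375],pose(-8.9),1)
A=snapshot("scene");B=snapshot("top")
for n,p in (("scene",A),("top",B)):
    w=world(p);x,y,z=w[...,0],w[...,1],w[...,2]
    m=(np.hypot(x-.6065,y-.1525)<.075)&(z>.155)&(z<.205)
    q=w[m]; rr=cv2.minAreaRect((q[:,:2]*1000).astype(np.float32));print(n,m.sum(),rr,q[:,2].min())
f=np.hstack([cv2.resize(A["frame"][60:260,260:460],(400,400)),cv2.resize(B["frame"][90:290,60:260],(400,400))])
cv2.imwrite("pics/e.png",f[...,::-1])
E
```

```text
[0.607496   0.15252674 0.37566096] [-0.08  0.64 -0.44  1.46  0.29  1.11 -0.73] 0.24664081754606526 [-0.39915144  0.19070749 -2.73002995]
--
-0.02, -0.10, 0.07, 0.000, 0.000, -0.003,
scene 870 ((607.7864379882812, 152.56546020507812), (39.89183807373047, 92.83377075195312), 81.09381103515625) 0.16644273908184398
top 677 ((608.5078125, 152.3273162841797), (36.83369827270508, 91.13411712646484), 80.96171569824219) 0.16986874219810041
```

View pics/e.png

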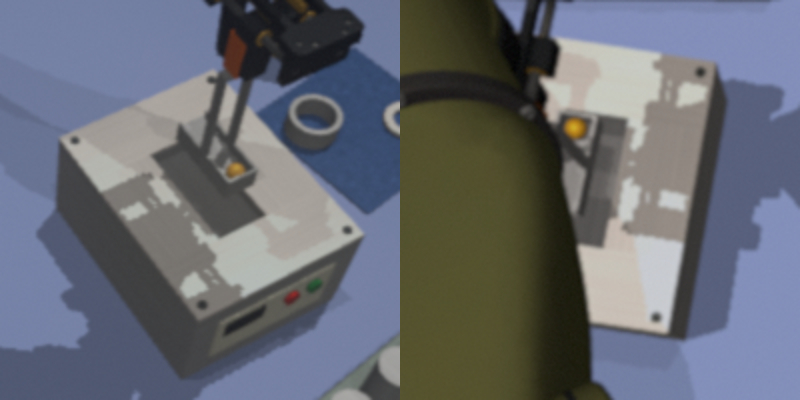

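Boat centred at about (607.8, 152.5), yaw −9°, over the slot at (606.5, 152.5); ball visible at left crop (236,170). Lowering 13.3 cm.

Emit:
{"method": "carry_out", "body": {
  "motion": [0, -0.1, 0.2, 0, 0, -0.001, 0, 0, 0.5, 0, 0, 0, 0, 0, 0.8, 0, 0, 0, 0, 0, 1, 0, 0, 0, 0, 0, 1.1, 0, 0, 0, 0, 0, 1.1, 0, 0, 0, 0, 0, 1.1, 0, 0, 0, 0, 0, 1.1, 0, 0, 0]
}}

```text
clock: 9.85
tool_pos: [0.6065, 0.1526, 0.3059]
eef_rot: [0.76, 0.65, -0.0, -0.0]
contact_force: [0.4, -0.2, -1.4]
opening: 0.249
```

Emit:
{"method": "carry_out", "body": {
  "motion": [0, 0, 1.1, 0, 0, 0, 0, 0, 1.1, 0, 0, 0, 0, 0, 1.1, 0, 0, 0, 0, 0, 1.1, 0, 0, 0, 0, 0, 0.9, 0, 0, 0, 0, 0, 0.7, 0, 0, 0, 0, 0, 0.4, 0, 0, 0, 0, 0, 0, 0, 0, 0]
}}

```text
clock: 10.85
tool_pos: [0.6065, 0.1526, 0.2425]
eef_rot: [0.76, 0.649, -0.0, 0.0]
contact_force: [0.5, -0.2, -2.2]
opening: 0.249
```

```bash
python3 - <<'E'
from h import *
s=monitor.get_state();p=s["tool_pos"];print(p,s["contact_force"],s["moment"])
L=.2425-.127; c=np.array([.6065,.1525,.127]) # pivot
def path(a):
    r=pose(-8.9,37*a); return c-L*r.as_matrix()[:,2],r
print(path(0)[0],path(1)[0])
go(None,None if 0 else pose(-8.9,37),16,path=path)
E
```

```text
[0.60645777 0.15255544 0.24253597] [ 0.45712521 -0.16569535 -2.17676389] [ 0.02168572 -0.06166278  0.02687084]
[0.6065 0.1525 0.2425] [0.53782727 0.16325386 0.2192424 ]
--
-0.00, -0.08, 0.00, -0.007, 0.000, -0.000,
0.00, -0.24, 0.00, -0.020, 0.000, 0.000,
-0.00, -0.37, 0.01, -0.032, -0.000, -0.000,
0.00, -0.48, 0.01, -0.041, 0.000, -0.000,
0.00, -0.56, 0.01, -0.049, -0.000, 0.000,
-0.00, -0.63, 0.02, -0.055, 0.000, 0.000,
0.00, -0.67, 0.02, -0.058, -0.000, 0.000,
-0.00, -0.70, 0.02, -0.060, 0.000, 0.000,
--
0.00, -0.70, 0.02, -0.060, 0.000, -0.000,
-0.00, -0.67, 0.02, -0.058, 0.000, 0.000,
0.00, -0.63, 0.02, -0.055, -0.000, -0.000,
-0.00, -0.56, 0.01, -0.049, 0.000, 0.000,
-0.00, -0.48, 0.01, -0.041, -0.000, -0.000,
0.00, -0.37, 0.01, -0.032, 0.000, 0.000,
-0.00, -0.24, 0.00, -0.020, 0.000, 0.000,
-0.00, -0.08, 0.00, -0.007, 0.000, -0.000,
```

Emit:
{"method": "carry_out", "body": {
  "motion": [0, -0.08, 0, -0.007, 0, 0, 0, -0.24, 0, -0.02, 0, 0, 0, -0.37, 0.01, -0.032, 0, 0, 0, -0.48, 0.01, -0.041, 0, 0, 0, -0.56, 0.01, -0.049, 0, 0, 0, -0.63, 0.02, -0.055, 0, 0, 0, -0.67, 0.02, -0.058, 0, 0, 0, -0.7, 0.02, -0.06, 0, 0]
}}

```text
clock: 11.85
tool_pos: [0.5697, 0.1587, 0.2373]
eef_rot: [0.75, 0.641, 0.105, 0.122]
contact_force: [1.1, -0.1, -3.3]
opening: 0.246
```

Emit:
{"method": "carry_out", "body": {
  "motion": [0, -0.7, 0.02, -0.06, 0, 0, 0, -0.67, 0.02, -0.058, 0, 0, 0, -0.63, 0.02, -0.055, 0, 0, 0, -0.56, 0.01, -0.049, 0, 0, 0, -0.48, 0.01, -0.041, 0, 0, 0, -0.37, 0.01, -0.032, 0, 0, 0, -0.24, 0, -0.02, 0, 0, 0, -0.08, 0, -0.007, 0, 0]
}}

```text
clock: 12.85
tool_pos: [0.5404, 0.1557, 0.2218]
eef_rot: [0.733, 0.624, 0.163, 0.215]
contact_force: [-0.3, 0.3, -2.5]
opening: 0.24
```

Emit:
{"method": "carry_out", "body": {
  "motion": [0, 0, 0, 0, 0, 0, 0, 0, 0, 0, 0, 0, 0, 0, 0, 0, 0, 0, 0, 0, 0, 0, 0, 0, 0, 0, 0, 0, 0, 0, 0, 0, 0, 0, 0, 0, 0, 0, 0, 0, 0, 0, 0, 0, 0, 0, 0, 0]
}}

```text
clock: 13.85
tool_pos: [0.5413, 0.155, 0.2217]
eef_rot: [0.733, 0.624, 0.163, 0.217]
contact_force: [-0.2, -0.8, -2.1]
opening: 0.244
```

```bash
python3 - <<'E'
from h import *
s=monitor.get_state();p=s["tool_pos"];print(p,s["contact_force"],s["moment"],R.from_quat(s["eef_rot"]).as_matrix()[:,2],s["q"].round(2))
A=snapshot("scene");B=snapshot("top")
f=np.hstack([cv2.resize(A["frame"][80:230,280:430],(400,400)),cv2.resize(B["frame"][110:260,70:220],(400,400))])
cv2.imwrite("pics/f.png",f[...,::-1])
E
```

```text
[0.54126867 0.15503971 0.22172987] [-0.23656036 -0.80912882 -2.07668376] [0.14350088 0.71170864 0.03790481] [ 0.50940018 -0.11381775 -0.8529695 ] [-0.49  0.69 -0.06  2.2   1.96  0.44 -2.6 ]
```

View pics/f.png

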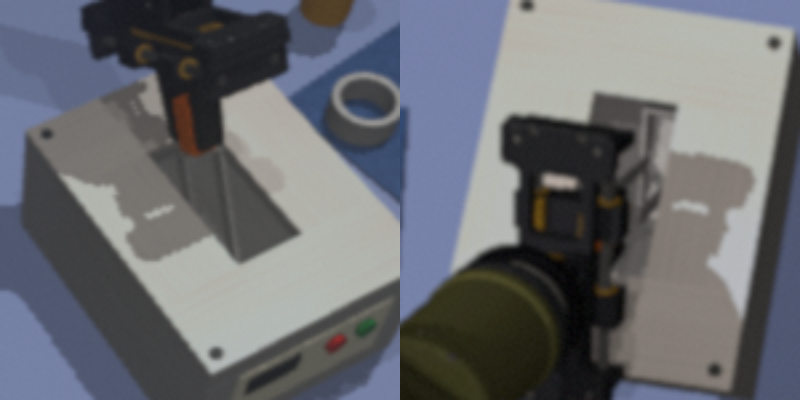

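Tilt stopped at 31.5°: joint 7 is near its limit and the TCP is about 1 cm short sideways. Next, check whether the ball is out and whether anything touches.

```bash
python3 - <<'E'
from h import *
F=[]
for n in ("scene","top","scene","top"):
    p=snapshot(n);w=world(p);s=monitor.get_state();F.append(np.r_[s["contact_force"],s["moment"]])
    hsv=cv2.cvtColor(p["frame"],cv2.COLOR_RGB2HSV)
    x,y,z=w[...,0],w[...,1],w[...,2]
    i=(np.abs(x-.6065)<.13)&(np.abs(y-.15)<.1)&(z<.12)
    m=i&(hsv[...,1]>110)&(hsv[...,0]>8)&(hsv[...,0]<30)
    vv,uu=np.where(m);print(n,m.sum(),(uu.mean(),vv.mean(),np.nanmedian(w[m],0).round(3)) if m.any() else "")
    print([ (round(d["p"],2),d["extent"],np.nanmedian(w[d["pixels"]],0).round(3)) for d in finder.masks_of(p,"ball_center")])
    # boat parts below cover
    print("strip z<.12:",i.sum(), "rear high pts",w[i&(z>.06)].shape, np.round(w[i&(z>.06)].mean(0),3) if (i&(z>.06)).any() else "")
print(np.mean(F,0).round(3))
s=monitor.get_state();M=R.from_quat(s["eef_rot"]).as_matrix();print(M.round(3))
for h in (0,.026,.09,.115,.135): # boat pts in bath frame
  for X in (-.045,.045) if h<.03 else (0,):
    for Y in (-.018,.018):
      q=s["tool_pos"]+M@np.array([Y,X,.2055-h]);c=np.cos(np.radians(8.9));sn=np.sin(np.radians(8.9))
      d=q-[.6065,.1525,0];print(h,X,Y,np.round([c*d[0]-sn*d[1],sn*d[0]+c*d[1],d[2]],4))
E
```

```text
scene 0 
[]
strip z<.12: 2419 rear high pts (842, 3) [0.605 0.074 0.093]
top 0 
[]
strip z<.12: 1637 rear high pts (545, 3) [0.594 0.101 0.084]
scene 0 
[]
strip z<.12: 2434 rear high pts (857, 3) [0.606 0.074 0.093]
top 0 
[]
strip z<.12: 1640 rear high pts (544, 3) [0.595 0.102 0.084]
[ 0.042 -0.158 -1.853  0.167  0.735 -0.013]
[[ 0.168  0.844  0.509]
 [ 0.985 -0.128 -0.114]
 [-0.031  0.521 -0.853]]
0 -0.045 -0.018 [ 0.0035 -0.0327  0.0235]
0 -0.045 0.018 [0.004  0.0033 0.0224]
0 0.045 -0.018 [ 0.0803 -0.0323  0.0704]
0 0.045 0.018 [0.0808 0.0037 0.0693]
0.026 -0.045 -0.018 [-0.01   -0.0318  0.0457]
0.026 -0.045 0.018 [-0.0095  0.0042  0.0446]
0.026 0.045 -0.018 [ 0.0668 -0.0314  0.0926]
0.026 0.045 0.018 [0.0673 0.0046 0.0915]
0.09 0 -0.018 [-0.0049 -0.0294  0.1238]
0.09 0 0.018 [-0.0044  0.0065  0.1226]
0.115 0 -0.018 [-0.018  -0.0286  0.1451]
0.115 0 0.018 [-0.0175  0.0074  0.144 ]
0.135 0 -0.018 [-0.0284 -0.0279  0.1621]
0.135 0 0.018 [-0.0279  0.0081  0.161 ]
```

Emit:
{"method": "carry_out", "body": {
  "motion": [0.3, 0, 0, 0, 0, -0.01, 0.4, 0, 0, 0, 0, -0.01, 0.3, 0, 0, 0, 0, -0.01, 0, 0, 0, 0, 0, 0]
}}

```text
clock: 14.85
tool_pos: [0.5429, 0.1655, 0.2213]
eef_rot: [0.723, 0.635, 0.16, 0.219]
contact_force: [-0.4, 0.2, -2.2]
opening: 0.246
```

```bash
cat >> h.py <<'E'
def rep():
    s=monitor.get_state();M=R.from_quat(s["eef_rot"]).as_matrix();a=np.radians(8.9);c,sn=np.cos(a),np.sin(a)
    B=np.array([[c,-sn,0],[sn,c,0],[0,0,1]])
    print("t",s["clock"],"q",s["q"].round(2),"F",s["contact_force"].round(1),"tcp",s["tool_pos"].round(4))
    print("pivot in bath",(B@(s["tool_pos"]+M[:,2]*.1155-[.6065,.1525,.127])).round(4),"boat-x",(B@M[:,1]).round(3),"up",(-B@M[:,2]).round(3))
E
python3 -c "
from h import *
rep()"
```

```text
t 14.85 q [-0.52  0.7  -0.04  2.18  1.93  0.42 -2.55] F [-0.4  0.2 -2.2] tcp [0.5429 0.1655 0.2213]
pivot in bath [-0.0047 -0.0008 -0.0042] boat-x [0.853 0.035 0.52 ] up [-0.521  0.033  0.853]
```

Emit:
{"method": "carry_out", "body": {
  "motion": [0, -0.05, -0.02, -0.018, 0, -0.004, 0, -0.05, -0.02, -0.018, 0, -0.004, 0, -0.05, -0.02, -0.018, 0, -0.004, 0, -0.05, -0.02, -0.018, 0, -0.004, 0, 0, 0, 0, 0, 0, 0, 0, 0, 0, 0, 0, 0, 0, 0, 0, 0, 0]
}}

```text
clock: 15.72
tool_pos: [0.5409, 0.1652, 0.2211]
eef_rot: [0.71, 0.634, 0.181, 0.246]
contact_force: [0.4, 0.2, -2.5]
opening: 0.244
```

```bash
python3 - <<'E'
from h import *
rep()
F=[]
for n in ("scene","top")*5:
    p=snapshot(n);F.append(monitor.get_state()["contact_force"])
print(np.mean(F,0))
A=snapshot("scene");B=snapshot("top")
f=np.hstack([cv2.resize(A["frame"][110:190,310:390],(400,400)),cv2.resize(B["frame"][140:220,120:200],(400,400))]).astype(float)
cv2.imwrite("pics/g.png",np.clip(255*(f/255)**.6,0,255).astype(np.uint8)[...,::-1])
E
```

```text
t 15.725 q [-0.45  0.72 -0.19  2.23  2.01  0.61 -2.62] F [ 0.4  0.2 -2.5] tcp [0.5409 0.1652 0.2211]
pivot in bath [ 0.0004 -0.0012  0.0002] boat-x [0.813 0.052 0.579] up [-0.581  0.031  0.813]
[-0.10133304 -0.21437063 -2.18749322]
```

View pics/g.png

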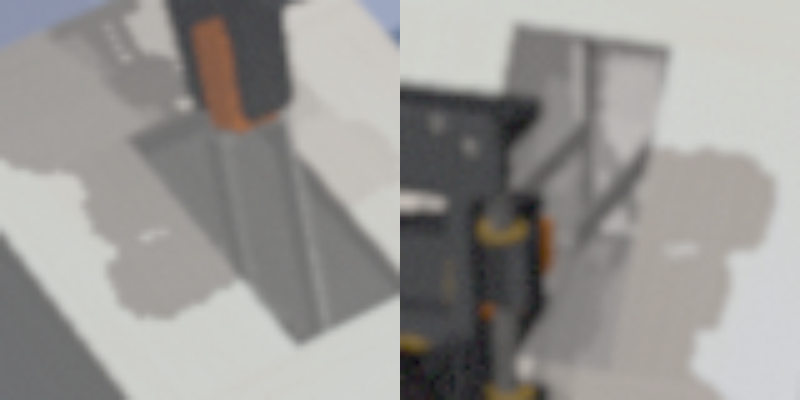

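Tilt is 35.5° with the pivot within 1 mm. The rear of the trough (right crop, 620,100) is empty. Tipping back in steps.

```bash
python3 - <<'E'
from h import *
s=monitor.get_state();R0=R.from_quat(s["eef_rot"]);rv=(R0.inv()*pose(-8.9)).as_rotvec();c0=s["tool_pos"]+.1155*R0.as_matrix()[:,2];c1=np.array([.6065,.1525,.127])
def path(a):
    r=R0*R.from_rotvec(rv*a); return c0+a*(c1-c0)-.1155*r.as_matrix()[:,2],r
go(None,pose(-8.9),16,path=path)
E
```

```text
--
-0.00, 0.08, 0.00, 0.007, 0.001, 0.000,
-0.01, 0.23, 0.00, 0.020, 0.001, 0.001,
-0.02, 0.35, 0.00, 0.031, 0.002, 0.002,
-0.03, 0.46, 0.01, 0.040, 0.003, 0.003,
-0.03, 0.54, 0.01, 0.047, 0.003, 0.003,
-0.04, 0.60, 0.01, 0.052, 0.004, 0.004,
-0.04, 0.64, 0.02, 0.056, 0.004, 0.004,
-0.04, 0.67, 0.02, 0.058, 0.004, 0.004,
--
-0.04, 0.67, 0.02, 0.058, 0.004, 0.004,
-0.04, 0.64, 0.02, 0.056, 0.004, 0.004,
-0.04, 0.60, 0.02, 0.052, 0.004, 0.004,
-0.03, 0.54, 0.01, 0.047, 0.003, 0.003,
-0.03, 0.46, 0.01, 0.040, 0.003, 0.003,
-0.02, 0.35, 0.01, 0.031, 0.002, 0.002,
-0.01, 0.23, 0.00, 0.020, 0.001, 0.001,
-0.00, 0.08, 0.00, 0.007, 0.001, 0.000,
```

Emit:
{"method": "carry_out", "body": {
  "motion": [0, 0.08, 0, 0.007, 0.001, 0, 0, 0.23, 0, 0.02, 0.001, 0.001, -0.02, 0.35, 0, 0.031, 0.002, 0.002, -0.03, 0.46, 0.01, 0.04, 0.003, 0.003, -0.03, 0.46, 0.01, 0.04, 0.003, 0.003, 0, 0, 0, 0, 0, 0]
}}

```text
clock: 17.08
tool_pos: [0.555, 0.1629, 0.23]
eef_rot: [0.728, 0.643, 0.142, 0.194]
contact_force: [-0.5, -0.1, -1.9]
opening: 0.246
```

```bash
cat >> h.py <<'E'
def back(n):
    rep();s=monitor.get_state();R0=R.from_quat(s["eef_rot"]);rv=(R0.inv()*pose(-8.9)).as_rotvec();c0=s["tool_pos"]+.1155*R0.as_matrix()[:,2];c1=np.array([.6065,.1525,.127])
    def path(a):
        r=R0*R.from_rotvec(rv*a); return c0+a*(c1-c0)-.1155*r.as_matrix()[:,2],r
    go(None,pose(-8.9),n,path=path)
E
python3 -c "
from h import *
back(12)"
```

```text
t 17.075 q [-0.5   0.68 -0.01  2.11  1.65  0.32 -2.22] F [-0.5 -0.1 -1.9] tcp [0.555  0.1629 0.23  ]
pivot in bath [ 0.0013 -0.0008  0.0009] boat-x [0.885 0.038 0.464] up [-0.466  0.027  0.885]
--
-0.01, 0.11, 0.00, 0.010, 0.001, 0.001,
-0.02, 0.30, 0.00, 0.026, 0.002, 0.002,
-0.03, 0.45, 0.01, 0.040, 0.003, 0.003,
-0.03, 0.56, 0.02, 0.050, 0.004, 0.003,
-0.04, 0.64, 0.02, 0.057, 0.004, 0.004,
-0.04, 0.67, 0.03, 0.060, 0.004, 0.004,
-0.04, 0.67, 0.03, 0.060, 0.004, 0.004,
-0.04, 0.64, 0.03, 0.057, 0.004, 0.004,
--
-0.03, 0.56, 0.02, 0.050, 0.004, 0.003,
-0.03, 0.45, 0.02, 0.040, 0.003, 0.003,
-0.02, 0.30, 0.01, 0.026, 0.002, 0.002,
-0.01, 0.11, 0.00, 0.010, 0.001, 0.001,
```

Tracking well; continuing.

Emit:
{"method": "carry_out", "body": {
  "motion": [0, 0.11, 0, 0.01, 0.001, 0.001, -0.02, 0.3, 0, 0.026, 0.002, 0.002, -0.03, 0.45, 0.01, 0.04, 0.003, 0.003, -0.03, 0.56, 0.02, 0.05, 0.004, 0.003, -0.03, 0.56, 0.02, 0.05, 0.004, 0.003, -0.03, 0.45, 0.01, 0.04, 0.003, 0.003, 0, 0, 0, 0, 0, 0]
}}

```text
clock: 17.95
tool_pos: [0.5765, 0.1576, 0.2378]
eef_rot: [0.748, 0.65, 0.078, 0.107]
contact_force: [-0.2, -0.4, -1.9]
opening: 0.245
```

```bash
python3 -c "
from h import *
back(8)"
```

```text
t 17.95 q [-0.22  0.69 -0.32  1.9   0.83  0.5  -1.31] F [-0.2 -0.4 -1.9] tcp [0.5765 0.1576 0.2378]
pivot in bath [-0.0001 -0.0016 -0.0006] boat-x [0.965 0.018 0.262] up [-0.262  0.018  0.965]
--
-0.00, 0.13, -0.00, 0.011, 0.001, 0.001,
-0.01, 0.35, -0.00, 0.030, 0.002, 0.002,
-0.01, 0.49, 0.00, 0.042, 0.003, 0.002,
-0.01, 0.57, 0.00, 0.049, 0.004, 0.003,
-0.01, 0.57, 0.00, 0.049, 0.004, 0.003,
-0.01, 0.49, 0.00, 0.042, 0.003, 0.002,
-0.01, 0.35, -0.00, 0.030, 0.002, 0.002,
-0.00, 0.13, -0.00, 0.011, 0.001, 0.001,
```

Emit:
{"method": "carry_out", "body": {
  "motion": [0, 0.13, 0, 0.011, 0.001, 0.001, -0.01, 0.35, 0, 0.03, 0.002, 0.002, -0.01, 0.49, 0, 0.042, 0.003, 0.002, -0.01, 0.57, 0, 0.049, 0.004, 0.003, -0.01, 0.57, 0, 0.049, 0.004, 0.003, -0.01, 0.49, 0, 0.042, 0.003, 0.002, -0.01, 0.35, 0, 0.03, 0.002, 0.002, 0, 0.13, 0, 0.011, 0.001, 0.001]
}}

```text
clock: 18.95
tool_pos: [0.6062, 0.1538, 0.2423]
eef_rot: [0.759, 0.651, 0.0, 0.0]
contact_force: [0.4, -0.2, -2.2]
opening: 0.247
```

```bash
python3 -c "
from h import *
back(1)"
```

```text
t 18.95 q [-0.02  0.81 -0.56  1.61  0.53  0.88 -0.94] F [ 0.4 -0.2 -2.2] tcp [0.6062 0.1538 0.2423]
pivot in bath [-0.0005  0.0012 -0.0002] boat-x [1.    0.002 0.001] up [-0.001  0.001  1.   ]
--
-0.12, 0.05, -0.02, 0.001, 0.001, 0.002,
```

Upright and centred within 1.2 mm. Drawing it out.

Emit:
{"method": "carry_out", "body": {
  "motion": [-0.05, 0, -0.2, 0, 0, 0, -0.05, 0, -0.5, 0, 0, 0, 0, 0, -0.9, 0, 0, 0, 0, 0, -1.3, 0, 0, 0, 0, 0, -1.6, 0, 0, 0, 0, 0, -1.6, 0, 0, 0, 0, 0, -1.6, 0, 0, 0, 0, 0, -1.6, 0, 0, 0]
}}

```text
clock: 19.95
tool_pos: [0.606, 0.1529, 0.337]
eef_rot: [0.759, 0.651, 0.001, 0.0]
contact_force: [0.5, -0.1, -1.3]
opening: 0.245
```

Emit:
{"method": "carry_out", "body": {
  "motion": [0, 0, -1.6, 0, 0, 0, 0, 0, -1.4, 0, 0, 0, 0, 0, -1, 0, 0, 0, 0, 0, -0.5, 0, 0, 0, 0, 0, 0, 0, 0, 0]
}}

```text
clock: 20.58
tool_pos: [0.6059, 0.1529, 0.3808]
eef_rot: [0.759, 0.651, 0.001, 0.0]
contact_force: [-0.3, -0.2, -1.2]
opening: 0.246
```

```bash
python3 - <<'E'
from h import *
rep()
go([.60,-.08,.375],pose(0),16)
A=snapshot("scene");B=snapshot("top")
for p in (A,B):
    w=world(p);print([(round(d["p"],2),d["extent"],np.nanmedian(w[d["pixels"]],0).round(3)) for d in finder.masks_of(p,"ball_center")])
f=np.hstack([cv2.resize(A["frame"][80:230,280:430],(400,400)),cv2.resize(B["frame"][110:260,70:220],(400,400))])
cv2.imwrite("pics/i.png",f[...,::-1])
E
```

```text
t 20.575 q [ 0.02  0.67 -0.63  1.45  0.41  1.16 -0.83] F [-0.3 -0.2 -1.2] tcp [0.6059 0.1529 0.3808]
pivot in bath [-0.0005  0.0004  0.1383] boat-x [1.    0.002 0.001] up [-0.001 -0.001  1.   ]
--
-0.26, 0.03, 0.01, 0.000, -0.000, -0.002,
-0.73, 0.09, 0.02, 0.000, -0.000, -0.005,
-1.14, 0.14, 0.03, 0.000, -0.000, -0.008,
-1.48, 0.17, 0.04, 0.000, -0.000, -0.010,
-1.75, 0.18, 0.04, 0.000, -0.000, -0.012,
-1.96, 0.18, 0.05, 0.000, -0.000, -0.013,
-2.10, 0.17, 0.05, 0.000, -0.000, -0.014,
-2.17, 0.14, 0.05, 0.000, -0.000, -0.014,
--
-2.17, 0.11, 0.05, 0.000, -0.000, -0.014,
-2.10, 0.08, 0.05, 0.000, -0.000, -0.014,
-1.97, 0.05, 0.05, 0.000, -0.000, -0.013,
-1.76, 0.02, 0.04, 0.000, -0.000, -0.012,
-1.49, -0.00, 0.04, 0.000, -0.000, -0.010,
-1.15, -0.01, 0.03, 0.000, -0.000, -0.008,
-0.74, -0.01, 0.02, 0.000, -0.000, -0.005,
-0.26, -0.01, 0.01, 0.000, -0.000, -0.002,
[]
[]
```

View pics/i.png

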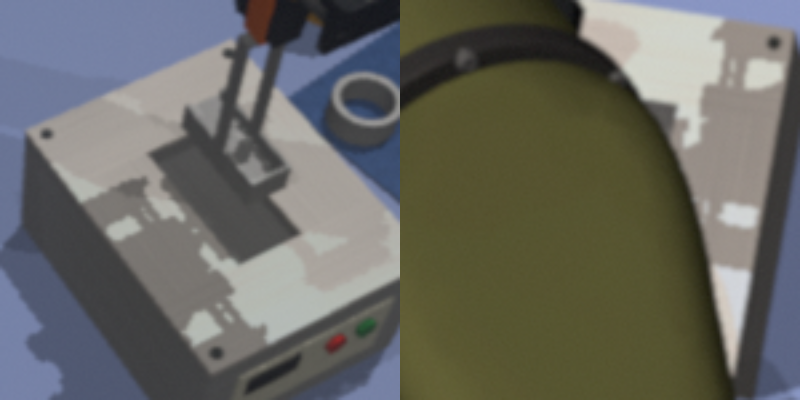

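The trough is empty (left crop 240,150). Carrying it to clear bench at (0.60, −0.08).

Emit:
{"method": "carry_out", "body": {
  "motion": [-0.25, 0, 0, 0, 0, -0.002, -0.75, 0.1, 0, 0, 0, -0.005, -1.15, 0.15, 0, 0, 0, -0.008, -1.5, 0.2, 0, 0, 0, -0.01, -1.75, 0.2, 0, 0, 0, -0.012, -1.95, 0.2, 0, 0, 0, -0.013, -2.1, 0.2, 0, 0, 0, -0.014, -2.2, 0.1, 0, 0, 0, -0.014]
}}

```text
clock: 21.78
tool_pos: [0.6033, 0.0338, 0.3807]
eef_rot: [0.733, 0.68, 0.001, 0.0]
contact_force: [1.3, -0.5, -2.1]
opening: 0.246
```

Emit:
{"method": "carry_out", "body": {
  "motion": [-2.2, 0.1, 0, 0, 0, -0.014, -2.1, 0.1, 0, 0, 0, -0.014, -1.95, 0, 0, 0, 0, -0.013, -1.75, 0, 0, 0, 0, -0.012, -1.5, 0, 0, 0, 0, -0.01, -1.15, 0, 0, 0, 0, -0.008, -0.75, 0, 0, 0, 0, -0.005, -0.25, 0, 0, 0, 0, -0.002]
}}

```text
clock: 22.78
tool_pos: [0.6004, -0.081, 0.3805]
eef_rot: [0.706, 0.708, 0.001, 0.0]
contact_force: [0.1, 0.9, -1.5]
opening: 0.246
```

Emit:
{"method": "carry_out", "body": {
  "motion": [0, 0, 0.5, 0, 0, 0, 0, 0, 1.5, 0, 0, 0, 0, 0, 2.4, 0, 0, 0, 0, 0, 2.8, 0, 0, 0, 0, 0, 2.8, 0, 0, 0, 0, 0, 2.4, 0, 0, 0, 0, 0, 1.5, 0, 0, 0, 0, 0, 1, 0, 0, 0]
}}

```text
clock: 23.78
tool_pos: [0.6004, -0.0802, 0.2306]
eef_rot: [0.706, 0.708, 0.001, -0.0]
contact_force: [0.5, -0.5, -0.2]
opening: 0.244
```

```bash
python3 - <<'E'
from h import *
rep()
go([.60,-.08,.2065],pose(0),1)
p=snapshot("scene");w=world(p)
m=(np.hypot(w[...,0]-.6,w[...,1]+.08)<.1)&(w[...,2]>.018)&(w[...,2]<.08)
print(np.nanpercentile(w[m],[2,50,98],axis=0))
E
```

```text
t 23.775 q [ 0.39  0.81 -0.6   1.68  0.59  0.84 -0.47] F [ 0.5 -0.5 -0.2] tcp [ 0.6004 -0.0802  0.2306]
pivot in bath [ 0.0301 -0.2307 -0.0119] boat-x [0.987 0.158 0.001] up [-0.    -0.001  1.   ]
--
0.02, -0.04, 2.41, 0.001, -0.001, 0.003,
[[ 0.55749036 -0.09863556  0.0265255 ]
 [ 0.60618943 -0.08119266  0.03999879]
 [ 0.64555944 -0.06254272  0.07219442]]
```

Emit:
{"method": "carry_out", "body": {
  "motion": [0, 0, 0.4, 0, 0, 0, 0, 0, 0.6, 0, 0, 0, 0, 0, 0.6, 0, 0, 0, 0, 0, 0.4, 0, 0, 0, 0, 0, 0.2, 0, 0, 0, 0, 0, 0.1, 0, 0, 0, 0, 0, 0.1, 0, 0, 0, 0, 0, 0, 0, 0, 0]
}}

```text
clock: 24.82
tool_pos: [0.6007, -0.0805, 0.2076]
eef_rot: [0.706, 0.708, 0.001, 0.0]
contact_force: [-1.0, -0.5, -2.3]
opening: 0.246
```

Emit:
{"method": "carry_out", "body": {
  "motion": [0, 0, 0.05, 0, 0, 0, 0, 0, 0.05, 0, 0, 0, 0, 0, 0.05, 0, 0, 0, 0, 0, 0.05, 0, 0, 0, 0, 0, 0, 0, 0, 0]
}}

```text
clock: 25.45
tool_pos: [0.6007, -0.0804, 0.2062]
eef_rot: [0.706, 0.708, 0.001, 0.0]
contact_force: [-2.7, 0.1, 5.5]
opening: 0.247
```

In contact (about 7 N). Releasing, then rising.

Emit:
{"method": "carry_out", "body": {
  "motion": [0, 0, 0, 0, 0, 0, 0, 0, 0, 0, 0, 0, 0, 0, 0, 0, 0, 0, 0, 0, 0, 0, 0, 0, 0, 0, 0, 0, 0, 0, 0, 0, 0, 0, 0, 0],
  "hand": 5
}}

```text
clock: 26.2
tool_pos: [0.6007, -0.0805, 0.2055]
eef_rot: [0.706, 0.708, 0.001, 0.0]
contact_force: [0.9, 0.2, 0.1]
opening: 0.567
```

Emit:
{"method": "carry_out", "body": {
  "motion": [0, 0, -0.4, 0, 0, 0, 0, 0, -1, 0, 0, 0, 0, 0, -1.6, 0, 0, 0, 0, 0, -2.4, 0, 0, 0, 0, 0, -2.8, 0, 0, 0, 0, 0, -2.8, 0, 0, 0, 0, 0, -2, 0, 0, 0, 0, 0, -1, 0, 0, 0]
}}

```text
clock: 27.2
tool_pos: [0.6009, -0.0804, 0.3478]
eef_rot: [0.706, 0.708, 0.002, 0.001]
contact_force: [-0.1, -0.2, 0.2]
opening: 0.567
```

Emit:
{"method": "carry_out", "body": {
  "motion": [-1, -1, 0, 0, 0, 0, -2, -2, 0, 0, 0, 0, -3, -2.5, 0, 0, 0, 0, -4, -2.5, 0, 0, 0, 0, -4, -2.5, 0, 0, 0, 0, -3, -2, 0, 0, 0, 0, -2, -2, 0, 0, 0, 0, -1, -1, 0, 0, 0, 0]
}}

```text
clock: 28.2
tool_pos: [0.4435, -0.2827, 0.3443]
eef_rot: [0.707, 0.707, -0.0, -0.001]
contact_force: [0.2, -0.2, 0.1]
opening: 0.564
```

```bash
python3 - <<'E'
from h import *
s=monitor.get_state();print(s["clock"],s["tool_pos"],s["contact_force"])
A=snapshot("scene");B=snapshot("top")
for n,p in (("scene",A),("top",B)):
    w=world(p);x,y,z=w[...,0],w[...,1],w[...,2]
    for nm,c in (("boat",(.6,-.08)),("green",(.706,-.347)),("spare",(.428,-.193))):
        m=(np.hypot(x-c[0],y-c[1])<.05)&(z>.172)&(z<.2)
        print(n,nm,m.sum(),w[m].mean(0).round(4) if m.any() else "")
    print([(round(d["p"],2),d["extent"],np.nanmedian(w[d["pixels"]],0).round(3)) for d in finder.masks_of(p,"ball_center")])
f=np.hstack([cv2.resize(A["frame"][60:360,130:450],(400,375)),cv2.resize(B["frame"][90:300,60:410],(400,375))])
cv2.imwrite("pics/j.png",f[...,::-1])
E
```

```text
28.2 [ 0.44347377 -0.28274336  0.34428834] [ 0.16300714 -0.16625998  0.07076245]
scene boat 136 [ 0.6025 -0.0812  0.179 ]
scene green 184 [ 0.7068 -0.3481  0.1794]
scene spare 124 [ 0.4295 -0.1941  0.1788]
[]
top boat 150 [ 0.6003 -0.0794  0.1802]
top green 151 [ 0.7048 -0.3462  0.1799]
top spare 159 [ 0.4277 -0.1921  0.1804]
[]
```

View pics/j.png

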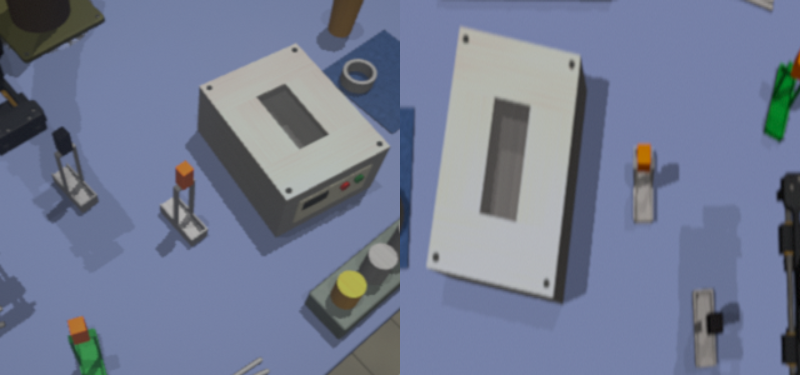

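The boat stands upright and empty at left crop (184,205). The spare and the green boat are unmoved, and no ball shows on the bench. Handing in.

```bash
python3 -c "
from h import *
print(workorder.finish_job())"
```

```text
the job is handed in; nothing more can be done
None
```

The job is handed in: I tipped the ball out inside the bath, drew the emptied boat out and released it upright on the bench at about (0.60, −0.08). The arm had used about 28 s of the 64 s by then.

**Sequence:** I gripped the steel boat with the orange grip and lowered it upright through the slot. I tipped it about 35° nose-down, tipped it back upright and drew it out.

**Last checks:**
- The boat's grip top is at 180 mm, so it stands upright.
- The spare is within a millimetre or so of its starting position, and so is the green look-alike.
- The gripper is clear of everything and reads no outside force.

**What went wrong or is not directly confirmed:**
- **First tilt fell short:** it stopped at 31.5° because joint 7 neared its limit. That also shifted the boat about 11 mm sideways, which by calculation left only about 1.6 mm to the slot's edge, so I re-centred it and then finished the tilt. The wrist force showed no sign of contact.
- **The ball was not seen on the bath's floor:** it lies out of view through the slot. I infer it is there because the boat's trough was empty both while tipped and after it came out, and no ball was detected in either view of the bench.

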